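# Turn the junction box cover onto its pin and press it home

### The arm

A 6-joint arm with a two-finger parallel gripper is mounted at the origin on a cart in front of the work surface, level with it; the furniture and walls round the work are solid. World frame = base frame: x ahead of the robot, y to its left, z up, the work surface at z = 0. Lengths are in m, angles in degrees, forces in N, time in s.
With the tool pointing down it reaches from about 0.4 to 0.825 m from the base axis. Payload 7 kg.
Tool frame: the origin (TCP) lies midway between the tips of the shut fingers; the grasp point (between the pads) lies 19 mm behind it; z points along the fingers, y is the direction in which the jaws open and shut (so a half turn about z gives the same grasp; the last joint's range is limited). The gripper opens to 88 mm and grips with 3 to 60 N. Pads are 19 mm wide; open, the fingers measure 130 mm over their backs; the gripper's body (78 mm by 193 mm) begins 47 mm behind the grasp point.
Start: joints at [90.705, 20.546, 0.682, 0, -70.136, -16.507], TCP at [0.184, 0.649, 0.2] pointing down, gripper open.
Joint ranges: [-176.03, 176.03], [-82.01, 121.73], [-58.28, 71.71], [-173.87, 95.51], [-174.79, -0.11], [-173.66, 173.66]. Speed limits (degrees/s): [136.94, 136.94, 172.46, 180, 180, 180].

### API

Orientations are given as [roll, pitch, yaw] about the fixed x, y, z axes, in that order (R = Rz(yaw) Ry(pitch) Rx(roll)).
In Python, from plant import r gives the robot as it stands. The module is installed in compiled form; this text tells all that it offers.
- The arm moves only by the tool send_rows, never from a script. Its argument "motion" is a list of rows, each an object with "travel": the shift along the tool's x, y, z in m, a list of three; "spin": the turn about the tool's z in degrees. In form: [{"travel": [tx, ty, tz], "spin": spin}, ...]. A call has 1 to 5 rows; each row shifts and turns the pose as measured when the row begins, along the tool's axes as they then stand; what a row does not reach is not made up. A row lasts 1/12 s, in which the tool goes at most 41.7 mm and 7.16 degrees, less where a joint would pass 70% of its speed; a pose out of reach is approached as far as the arm can. A call is refused whole if a number of a shift passes 0.0417 or a number of a turn 7.16, either way. A call with a gripper value outside its range is refused whole. "gripper" is the gripper command: -1 is shut, 1 is fully open, values between are in proportion, set as the call begins (left out, the last holds). The fingers move at their own pace and stop on an object; "squeeze" is the grip in N (left out, the last holds). Time passes only in rows, so rows that do not move let the fingers close. It gives the time, the measured TCP pose, the force and the opening at its end, in the units of the state.
- r.get_state(): the state, without advancing time (a new reading comes with each control period).
- r.capture(name): name is "scene" or "top" or "wrist"; returns (picture, depth): 400x640x3 uint8, blue, green, red; 400x640 float32, m along the optical axis (not along the pixel's ray), 0 where there is no reading.
- r.get_calibration(name): a dict with "fov_y" (degrees; the focal length in pixels is half the picture's height over the tangent of half this angle, whatever the lens; pixels are square), "cx", "cy" (the principal point, pixels), "k1" (the pictures are not rectified: a ray, as slopes to the right and down, at radius r is drawn at 1 + k1 r^2 times it, then the intrinsics apply), "origin" and "orientation" of the camera in the world. Camera axes: x right, y down, z forward; pixel columns grow to the right and rows downward; lengths in m; the calibration is good to about 2 mm. A picture is of the moment at which its call begins: read the wrist's pose just before it. get_calibration takes no time and is no camera call; for the wrist camera it gives the pose at the moment of the call.
- r.close_job(): hands the job in, once; it reports no verdict.
Trained networks look in the newest picture that a camera, given by its name, has taken for a name from the list of things; names that differ only in an ending like _2 or _b are one class to them, and where a whole thing is asked for, a point or a joint stands for the part that bears it (a point fixed in the world has none). Each returns a list of dicts, best first, with "conf" (0 to 1); they miss things now and then, are a little off and sometimes report something else, mostly with a low value. They report only what shows in the picture. A call takes as long as a camera call.
- r.boxes_of(camera, target): "at" ([x, y, z] in m, in the coordinates of the camera as it stood for that picture, good to about 4 mm: the middle of the surface that is visible of it).
- r.pinpoint(camera, target): "at" ([x, y, z] in m, in the coordinates of the camera as it stood for that picture, good to about 4 mm: a listed point, or the origin of a listed thing).
The state is a dict: "time_s": time; "joints": joint angles; "qd": joint speeds; "joint_torque": joint torques, N m; "tcp_pos": TCP position; "eef_rot": TCP orientation; "contact_force": force on the tool from outside, world axes, zero at the start; "moment": the same for the moment, N m; "gripper_width": finger opening in m.
Only numpy, scipy, OpenCV 4.12 (cv2) and the standard library are available. Lean on these libraries where they do the work, as an engineer would, in place of code of your own. Each camera call takes 0.05 s, during which the arm holds its last target. There are 200 camera calls.

### The job

The round cover of the lighting junction box lies on top of its box with its notch away from the locating pin. With the fingertips, push the raised lug round, either way, until the notch stands over the pin, then press the cover down until it is fully home. Only push and press: do not straddle or pinch the lug between the fingers or pull the cover up, and leave the other things on the counter where they are.

Things in the scene. Friction and masses are not known exactly. Their poses are not given: they have to be found in the camera images.
- junction_box: grey round junction box, 120 mm across and 42 mm high, fixed in the middle of a 160x160x12 mm plywood board that lies on the counter and does not move; three short black cable glands stick out of its side 76 mm from the axis, no higher than 44 mm above the counter. Origin: on the counter under the box's vertical centre line; z up, x towards the locating pin. It may be turned any way. The flat top of the box is 54 mm above the counter.
- pin_tip (a point): tip of the upright steel locating pin: 8 mm thick, with a hemispherical tip, 54 mm from the centre line (so half of it shows beyond the cover's edge when the notch is elsewhere), on a small round ear on the side of the box; the tip is 62.5 mm above the counter.
- screw_top (a point): top centre of the 18 mm wide, flat, 3 mm high steel screw head in the middle of the cover, on the axis about which the cover turns. It goes up and down with the cover but does not turn. At the start it is 75 mm above the counter, with the cover fully home 66 mm.
- notch (a point): mouth of the notch in the cover's edge, level with the cover's flat top, 54 mm from the axis. The cover is a white disc 108 mm across, 8 mm thick; the notch is 14 mm wide, open outwards, its floor 45 mm from the axis. Axes: x from the cover's centre to the notch, z up. The cover's top is 72 mm above the counter at the start, 63 mm when home.
- lug_top (a point): top centre of the raised white lug on the cover, straight across from the notch, 36 mm from the axis. The lug is an upright block 28 mm long (radially, from 22 to 50 mm from the axis), 12 mm wide and 18 mm high above the cover's top, with rounded edges. Axes as the cover's: x towards the notch, y across the lug.
- cover (a joint): angle of the notch from the pin about the vertical axis, rad, anticlockwise seen from above; 0 (or a full turn) when lined up. Turns either way, without stops that matter, against slight friction (0.05 N m, so 1.5 N at the lug); stays where it is left. Unless lined up within about 3 mm at the pin, the pin stops the cover 1.5 to 3.5 mm down.
- seat (a joint): how far the cover (with the screw head) has been pressed down, in m: 0 at the start, 0.009 fully home, negative if it is pulled up. A stiff seal makes it move only under more than about 6 N, and it stays where it is left.
- screwdriver: bystander, loose: blue-handled cross-head screwdriver lying flat, 182x26x25 mm; origin under its middle, x along it
- tape: bystander, loose: small dark roll of tape lying flat, 55 mm across, 19 mm high; origin under its middle
- terminal_strip: bystander, loose: white terminal strip, 19x66x16 mm, lying flat; origin under its middle, y along it
- lamp: bystander, loose: white reflector lamp standing on its face, 51 mm across, 58 mm high; origin under its middle

How it is judged:
By the outcome, as a careful person would: the job done as asked, in the order asked, and still so for the second after the job is handed in, with the robot touching nothing.
It also fails if it takes over 51 s, if anything falls off the work surface, if the arm or the gripper's body presses on something with over 40 N, if the wrist force passes 120 N, or if a joint passes its speed limit or range.

## Working session

There is one attempt and no reset: what is moved stays moved. The work goes in short steps, Python scripts to look and compute and a tool call to move; the robot and the scene stay as the last step left them, time stands still between calls to the robot, and variables do not carry over. Pictures are saved under pics/ and viewed, about 8 in all and at most 12, crops included, and the job is handed in when it is done.

Besides the shell and the picture viewer there is one more tool, called after ">>>" as name(argument=value, ...) on one line, values as JSON. send_rows: Moves the arm, as the interface text tells. Its arguments: {"type":"object","properties":{"motion":{"type":"array"},"gripper":{"type":"number"},"squeeze":{"type":"number"}},"required":["motion"]}

```bash
mkdir -p pics; cat > h.py <<'E'
import numpy as np, cv2
from scipy.spatial.transform import Rotation as R
from plant import r
def look(cam,names,png=None):
    s=r.get_state(); c=r.get_calibration(cam); im,d=r.capture(cam)
    M=R.from_euler('xyz',c['orientation'],degrees=True); o=np.array(c['origin'])
    if png: cv2.imwrite('pics/'+png,im)
    out={}
    for n in names:
        for q in r.pinpoint(cam,n)[:2]:
            p=M.apply(q['at'])+o; out.setdefault(n,[]).append((p,q['conf'])); print(cam,n,p.round(4),round(q['conf'],2))
    return out,im,d,c
def state():
    s=r.get_state(); print({k:np.round(s[k],4).tolist() for k in('time_s','tcp_pos','eef_rot','contact_force','gripper_width','joints')})
E
python3 - <<'E'
from h import *
print(r.get_calibration('top'));print(r.get_calibration('scene'))
N=['junction_box','pin_tip','screw_top','notch','lug_top']
look('top',N+['lamp','tape','screwdriver','terminal_strip'],'t1.png')
look('scene',N,'s1.png')
state()
E
```

```text
{'fov_y': 44.386851095781694, 'cx': 318.355240785827, 'cy': 201.2552151739862, 'k1': -0.045026262895161956, 'origin': array([0.37166644, 0.02388281, 1.28526896]), 'orientation': array([-171.00292564,    0.51573963,  -88.46320237])}
{'fov_y': 42.36349321158782, 'cx': 322.4045729480342, 'cy': 204.6106132439826, 'k1': -0.1521496347966281, 'origin': array([ 0.05283781, -1.06869385,  1.02161377]), 'orientation': array([-127.65879369,    0.22086873,  -23.99747449])}
top junction_box [ 0.5354 -0.0465 -0.0018] 0.75
top pin_tip [0.5505 0.0055 0.0613] 0.65
top screw_top [ 0.5334 -0.044   0.0784] 0.74
top notch [ 0.4826 -0.0477  0.0725] 0.61
top notch [ 5.314e-01 -4.800e-02 -2.000e-04] 0.56
top lug_top [ 0.5702 -0.0427  0.0868] 0.66
top lamp [ 0.4355  0.3291 -0.0038] 0.77
top tape [ 0.6198 -0.2536  0.0008] 0.56
top screwdriver [ 0.5156 -0.2846 -0.0022] 0.93
top terminal_strip [ 0.5336 -0.0452  0.0795] 0.51
top terminal_strip [ 0.5977  0.3248 -0.0026] 0.46
scene junction_box [ 0.5436 -0.0421 -0.002 ] 0.57
scene pin_tip [0.5519 0.0045 0.0608] 0.92
scene screw_top [ 0.5403 -0.0468  0.0752] 0.82
scene notch [ 0.4822 -0.0497  0.0714] 0.83
scene notch [ 0.6218 -0.253  -0.0036] 0.58
scene lug_top [ 0.5765 -0.0455  0.0922] 0.58
{'time_s': 0.8, 'tcp_pos': [0.1838, 0.6495, 0.1997], 'eef_rot': [-179.9937, 0.0024, -15.7993], 'contact_force': [-0.9946, -0.3476, -0.0899], 'gripper_width': 0.0875, 'joints': [90.7057, 20.5409, 0.6828, -0.0006, -70.1352, -16.5048]}
```

```bash
python3 -c "
import cv2
a=cv2.imread('pics/t1.png');b=cv2.imread('pics/s1.png')
cv2.imwrite('pics/a.png',a[:, :])
cv2.imwrite('pics/b.png',cv2.resize(b[130:330,220:460],None,fx=3,fy=3))"
```

```text
(no output)
```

View pics/a.png

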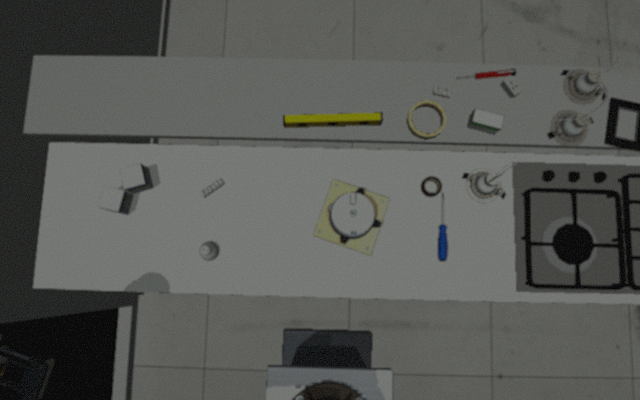

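View pics/b.png

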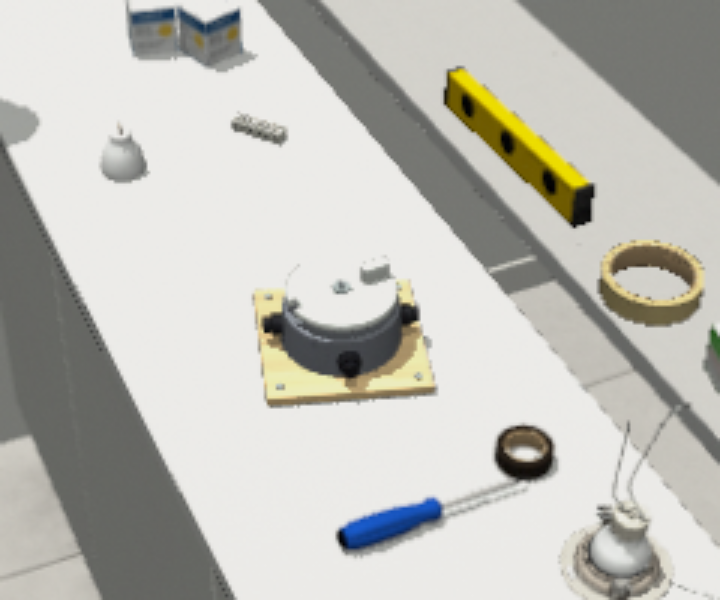

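The top view shows the cover centre at about (352,213), with the lug at (353,198) away from the robot and the notch near the robot. The scene view shows the pin on the far left side (+y). The lug is at about 2° and the pin at about 74.5°, so the cover has to turn about 108° clockwise. I'll approach above the box with the fingers shut.

>>> send_rows(motion=[{"travel": [0.0277, 0.0264, 0], "spin": 0}, {"travel": [0.0277, 0.0264, 0], "spin": 0}, {"travel": [0.0277, 0.0264, 0], "spin": 0}, {"travel": [0.0277, 0.0264, 0], "spin": 0}, {"travel": [0.0277, 0.0264, 0], "spin": 0}], gripper=-1)

```text
time_s: 1.22
tcp_pos: [0.2807, 0.4846, 0.1967]
eef_rot: [179.9, -0.0, -15.4]
contact_force: [0.9, 1.3, -0.3]
gripper_width: 0.06
```

>>> send_rows(motion=[{"travel": [0.0277, 0.0264, 0], "spin": 0}, {"travel": [0.0277, 0.0264, 0], "spin": 0}, {"travel": [0.0277, 0.0264, 0], "spin": 0}, {"travel": [0.0277, 0.0264, 0], "spin": 0}, {"travel": [0.0277, 0.0264, 0], "spin": 0}])

```text
time_s: 1.63
tcp_pos: [0.3822, 0.3122, 0.1983]
eef_rot: [-179.9, -0.1, -15.2]
contact_force: [1.0, -0.3, 0.6]
gripper_width: 0.0264
```

>>> send_rows(motion=[{"travel": [0.0277, 0.0264, 0], "spin": 0}, {"travel": [0.0277, 0.0264, 0], "spin": 0}, {"travel": [0.0277, 0.0264, 0], "spin": 0}, {"travel": [0.0277, 0.0264, 0], "spin": 0}, {"travel": [0.0277, 0.0264, 0], "spin": 0}])

```text
time_s: 2.05
tcp_pos: [0.4845, 0.1399, 0.2008]
eef_rot: [-179.6, -0.3, -15.1]
contact_force: [0.6, 1.1, -0.2]
gripper_width: 0.0005
```

>>> send_rows(motion=[{"travel": [0.025, 0.025, 0], "spin": 0}, {"travel": [0.025, 0.025, 0], "spin": 0}, {"travel": [0.025, 0.025, 0], "spin": 0}, {"travel": [0.025, 0.025, 0], "spin": 0}, {"travel": [0.025, 0.025, 0], "spin": 0}])

```text
time_s: 2.47
tcp_pos: [0.5764, -0.0228, 0.2026]
eef_rot: [-179.4, -0.5, -15.1]
contact_force: [1.0, 0.9, 0.2]
gripper_width: 0.0002
```

>>> send_rows(motion=[{"travel": [0, 0, 0], "spin": 7}, {"travel": [0, 0, 0], "spin": 7}, {"travel": [0, 0, 0], "spin": 7}, {"travel": [0, 0, 0], "spin": 7}, {"travel": [0, 0, 0], "spin": 7}])

```text
time_s: 2.88
tcp_pos: [0.5794, -0.0319, 0.2014]
eef_rot: [-179.4, -0.1, -50.8]
contact_force: [-0.4, -0.3, -0.3]
gripper_width: 0.0
```

>>> send_rows(motion=[{"travel": [0, 0, 0], "spin": 7}, {"travel": [0, 0, 0], "spin": 7}, {"travel": [0, 0, 0], "spin": 7}, {"travel": [0, 0, 0], "spin": 7}, {"travel": [0, 0, 0], "spin": 7}])

```text
time_s: 3.3
tcp_pos: [0.5795, -0.0325, 0.2017]
eef_rot: [-179.4, 0.3, -86.6]
contact_force: [-0.5, -0.9, 0.2]
gripper_width: 0.0006
```

```bash
python3 - <<'E'
from h import *
N=['pin_tip','screw_top','notch','lug_top']
look('wrist',N,'w1.png')
state(); print(r.get_calibration('wrist'))
E
```

```text
wrist pin_tip [ 5.493e-01 -2.000e-04  6.000e-02] 0.72
wrist screw_top [ 0.5394 -0.0495  0.0768] 0.86
wrist notch [ 0.4852 -0.0517  0.0721] 0.76
wrist lug_top [ 0.5703 -0.047   0.0877] 0.82
{'time_s': 3.55, 'tcp_pos': [0.5795, -0.0325, 0.2017], 'eef_rot': [-179.401, 0.2895, -85.9884], 'contact_force': [0.2705, 0.5361, 0.2404], 'gripper_width': 0.0003, 'joints': [15.9677, 11.2448, -11.8331, -0.1738, -66.2762, -11.8886]}
{'fov_y': 60.08598825222046, 'cx': 318.870370831549, 'cy': 198.5307471251225, 'k1': 0.022716504864117474, 'origin': array([ 0.58200193, -0.10951864,  0.38594793]), 'orientation': array([ 163.22874781,    0.61012568, -176.04008872])}
```

View pics/w1.png

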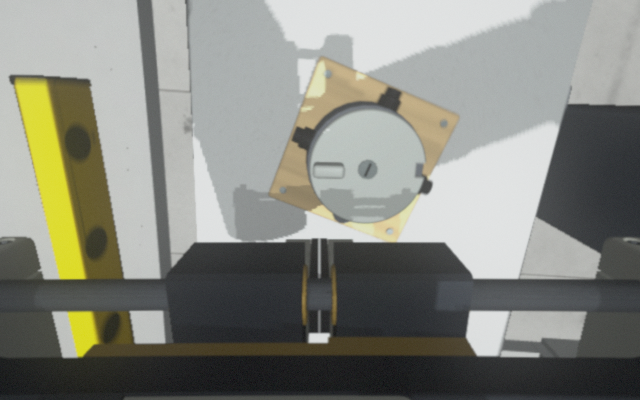

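The wrist view shows the lug at (328,170), the screw at (368,169) and the notch at (420,170). The pin is hidden by the fingers. I'll move beside the lug on its +y side and go down.

>>> send_rows(motion=[{"travel": [-0.019, 0.005, 0], "spin": 1}, {"travel": [0, 0, 0], "spin": 0}])

```text
time_s: 3.72
tcp_pos: [0.5731, -0.014, 0.2016]
eef_rot: [-179.4, 0.3, -86.7]
contact_force: [-0.5, -0.0, -0.1]
gripper_width: 0.0005
```

>>> send_rows(motion=[{"travel": [0, 0, 0.03], "spin": 0}, {"travel": [0, 0, 0.03], "spin": 0}, {"travel": [0, 0, 0.03], "spin": 0}, {"travel": [0, 0, 0.005], "spin": 0}, {"travel": [0, 0, 0], "spin": 0}])

```text
time_s: 4.13
tcp_pos: [0.5769, -0.0127, 0.1071]
eef_rot: [-179.0, 0.3, -85.7]
contact_force: [-0.1, -0.1, 0.9]
gripper_width: 0.0005
```

```bash
python3 - <<'E'
from h import *
_,im,d,c=look('scene',['pin_tip','lug_top'])
im2,_=r.capture('top')
a=cv2.resize(im[190:270,290:370],(400,400),interpolation=cv2.INTER_CUBIC);b=cv2.resize(im2[173:253,312:392],(400,400),interpolation=cv2.INTER_CUBIC)
cv2.imwrite('pics/c.png',np.hstack([a,b]))
state()
E
```

```text
scene pin_tip [0.5538 0.0032 0.0604] 0.74
scene lug_top [ 0.574  -0.0458  0.0948] 0.58
{'time_s': 4.3333, 'tcp_pos': [0.5785, -0.0123, 0.1097], 'eef_rot': [-178.7214, 0.3552, -85.8046], 'contact_force': [0.5708, -0.471, 0.754], 'gripper_width': 0.0002, 'joints': [18.1118, 15.0703, -19.8018, -0.0461, -53.8014, -13.8935]}
```

View pics/c.png

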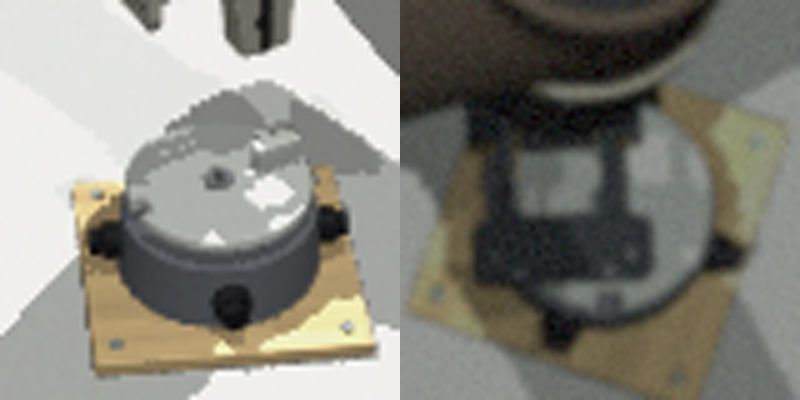

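>>> send_rows(motion=[{"travel": [0, 0.004, 0.015], "spin": 1}, {"travel": [0, 0, 0.01], "spin": 0}, {"travel": [0, 0, 0.004], "spin": 0}, {"travel": [0, 0, 0], "spin": 0}])

```text
time_s: 4.67
tcp_pos: [0.5795, -0.0116, 0.0857]
eef_rot: [-178.1, 0.5, -86.7]
contact_force: [-0.1, -0.3, 0.0]
gripper_width: 0.0003
```

```bash
python3 - <<'E'
from h import *
c=r.get_calibration('scene');s=r.get_state();state()
M=R.from_euler('xyz',c['orientation'],degrees=True)
f=200/np.tan(np.radians(c['fov_y']/2))
p=M.inv().apply(np.array(s['tcp_pos'])-c['origin']);u=p[:2]/p[2];u=u*(1+c['k1']*u@u);px=f*u+[c['cx'],c['cy']];print(px)
im,d=r.capture('scene')
cv2.circle
a=cv2.resize(im[170:270,280:380],(500,500),interpolation=cv2.INTER_CUBIC)
cv2.circle(a,tuple(((px-[280,170])*5).astype(int)),4,(0,0,255),1)
cv2.imwrite('pics/d.png',a)
E
```

```text
{'time_s': 4.6667, 'tcp_pos': [0.5795, -0.0116, 0.0857], 'eef_rot': [-178.1352, 0.4645, -86.6806], 'contact_force': [-0.0796, -0.3167, 0.0266], 'gripper_width': 0.0003, 'joints': [18.1957, 16.2555, -21.8344, 0.0391, -49.9885, -14.9085]}
[341.21071017 211.41464089]
```

View pics/d.png

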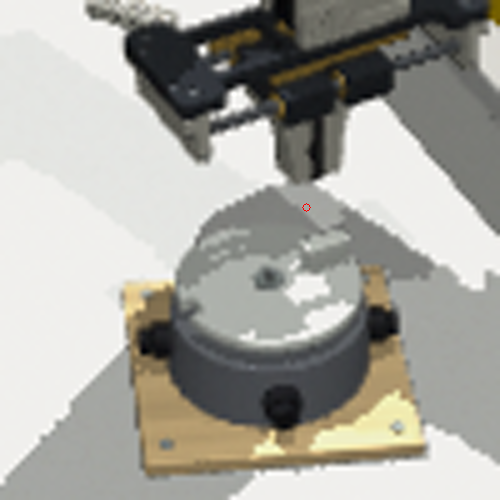

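```bash
python3 - <<'E'
from h import *
c=r.get_calibration('scene');state()
im,d=r.capture('scene')
M=R.from_euler('xyz',c['orientation'],degrees=True);f=200/np.tan(np.radians(c['fov_y']/2))
def W(u,v):
    q=(np.array([u,v])-[c['cx'],c['cy']])/f; s=q/(1+c['k1']*(q@q)); z=d[v,u]
    return (M.apply([s[0]*z,s[1]*z,z])+c['origin']).round(4)
for v in range(198,216,1): print(v,W(340,v),W(344,v),im[v,340],im[v,344])
look('wrist',['lug_top','screw_top','pin_tip'])
state()
E
```

```text
{'time_s': 4.7167, 'tcp_pos': [0.5799, -0.0116, 0.0862], 'eef_rot': [-178.1034, 0.4612, -86.6694], 'contact_force': [-0.3121, 0.3935, 0.2834], 'gripper_width': 0.0005, 'joints': [18.1961, 16.2339, -21.7995, 0.0534, -50.0152, -14.9068]}
198 [ 0.5677 -0.0257  0.148 ] [ 0.5838 -0.0189  0.1384] [100 109 109] [51 55 54]
199 [ 0.5683 -0.0246  0.1435] [ 0.0528 -1.0687  1.0216] [ 99 107 107] [46 49 50]
200 [ 0.5677 -0.026   0.1412] [ 0.5815 -0.0238  0.1354] [ 97 105 106] [46 50 49]
201 [ 0.5691 -0.0233  0.1353] [ 0.5844 -0.0181  0.1269] [ 99 107 108] [47 50 50]
202 [ 0.5676 -0.0264  0.1343] [ 0.5831 -0.0209  0.1256] [ 99 107 108] [45 48 48]
203 [ 0.5684 -0.0251  0.1296] [ 0.5826 -0.022   0.123 ] [100 108 109] [48 51 51]
204 [ 0.5696 -0.0227  0.124 ] [ 0.5853 -0.0169  0.115 ] [ 99 108 109] [75 77 77]
205 [ 0.5707 -0.0206  0.1185] [ 0.5815 -0.0246  0.1179] [100 108 109] [146 149 150]
206 [ 0.5706 -0.0209  0.1151] [0.6468 0.1041 0.0025] [124 130 129] [232 235 236]
207 [ 0.6358  0.1108 -0.0029] [0.6446 0.0996 0.0023] [159 164 163] [237 239 240]
208 [0.6314 0.1018 0.0008] [0.6422 0.0946 0.0025] [
[... 279 characters left out ...]
63 166 166]
212 [0.6205 0.079  0.0045] [ 0.6359  0.0814 -0.0023] [133 136 134] [161 165 165]
213 [0.62   0.078  0.0014] [0.6314 0.0724 0.0017] [125 128 127] [163 166 164]
214 [0.6175 0.0728 0.0019] [0.6298 0.069  0.0007] [124 128 127] [162 165 164]
215 [ 0.5758 -0.0117  0.0736] [0.626  0.0614 0.0034] [129 134 132] [162 166 165]
wrist screw_top [ 0.5401 -0.0466  0.0761] 0.74
wrist screw_top [ 0.5718 -0.0465  0.0906] 0.58
wrist pin_tip [0.5513 0.0054 0.0637] 0.85
{'time_s': 4.9667, 'tcp_pos': [0.5798, -0.0116, 0.0862], 'eef_rot': [-178.0976, 0.4701, -86.7016], 'contact_force': [0.1635, 0.5904, -0.2363], 'gripper_width': 0.0004, 'joints': [18.1972, 16.227, -21.8122, 0.0456, -50.0015, -14.9353]}
```

```bash
python3 - <<'E'
from h import *
s=r.get_state();c=r.get_calibration('wrist');im,d=r.capture('wrist');cv2.imwrite('pics/w2.png',im)
M=R.from_euler('xyz',c['orientation'],degrees=True);f=200/np.tan(np.radians(c['fov_y']/2))
T=R.from_euler('xyz',s['eef_rot'],degrees=True)
print('cam in tool',T.inv().apply(np.array(c['origin'])-s['tcp_pos']),(T.inv()*M).as_euler('xyz',degrees=True))
p=T.inv()*M
t=p.inv().apply(-T.inv().apply(np.array(c['origin'])-s['tcp_pos']));print('tcp px',f*t[:2]/t[2]+[c['cx'],c['cy']],t)
for u in (300,310,318,328,338):
  for v in range(200,335,8):
    q=(np.array([u,v])-[c['cx'],c['cy']])/f; q=q/(1+c['k1']*(q@q)); z=d[v,u]
    if z>0: print(u,v,T.inv().apply(M.apply([q[0]*z,q[1]*z,z])+c['origin']-np.array(s['tcp_pos'])).round(4))
E
```

```text
cam in tool [ 0.07605104  0.00093464 -0.1847068 ] [-1.64802706e+01 -1.11633327e-02  9.00455304e+01]
tcp px [317.41152604 234.25941451] [-0.00083821  0.02052873  0.19869349]
300 200 [-0.0021 -0.014   0.0753]
300 208 [-0.0085 -0.0141  0.0749]
300 216 [-0.0153 -0.0142  0.0751]
300 224 [-0.0223 -0.0143  0.0758]
300 232 [-0.0339 -0.0151  0.0874]
300 240 [ 0.0107 -0.0081 -0.0331]
300 248 [ 0.0383 -0.004  -0.1022]
300 256 [ 0.0378 -0.0038 -0.1059]
300 264 [ 0.0381 -0.0036 -0.1108]
300 272 [ 0.0378 -0.0034 -0.1142]
300 280 [ 0.0366 -0.0033 -0.1156]
300 288 [ 0.035  -0.0033 -0.1162]
300 296 [ 0.0334 -0.0033 -0.1169]
300 304 [ 0.031  -0.0034 -0.1163]
300 312 [ 0.0288 -0.0034 -0.1162]
300 320 [ 0.0268 -0.0034 -0.1164]
300 328 [ 0.0244 -0.0035 -0.116 ]
310 200 [ 0.0162 -0.0045  0.0146]
310 208 [-0.0085 -0.0062  0.0747]
310 216 [-0.015  -0.0062  0.0743]
310 224 [-0.0217 -0.0063  0.0742]
310 232 [-0.029  -0.0064  0.0752]
310 240 [ 0.0107 -0.0034 -0.033 ]
310 248 [ 0.0079 -0.0033 -0.0359]
310 256 [ 0.0091 -0.003  -0.0468]
310 264 [ 0.0094 -0.0028 -0.0549]
310 272 [ 0.0095 -0.0026 -0.062 ]
310 280 [
[... 1256 characters left out ...]
28 304 [ 0.0273  0.0031 -0.1107]
328 312 [-0.0009  0.0042 -0.0731]
328 320 [-0.005   0.0043 -0.0723]
328 328 [-0.0078  0.0043 -0.0732]
338 200 [0.0163 0.0123 0.0142]
338 208 [0.0114 0.0124 0.0137]
338 216 [0.0062 0.0125 0.0138]
338 224 [0.0013 0.0125 0.0132]
338 232 [-0.0042  0.0126  0.0139]
338 240 [ 0.0103  0.01   -0.0323]
338 248 [ 0.0379  0.0059 -0.1014]
338 256 [ 0.0381  0.0056 -0.1067]
338 264 [ 0.0383  0.0054 -0.1112]
338 272 [ 0.0378  0.0052 -0.1142]
338 280 [ 0.037   0.0051 -0.1163]
338 288 [ 0.0345  0.0052 -0.1155]
338 296 [ 0.0331  0.0052 -0.1164]
338 304 [ 0.0306  0.0052 -0.1159]
338 312 [ 0.0281  0.0053 -0.1153]
338 320 [ 0.0273  0.0052 -0.1171]
338 328 [ 0.0242  0.0053 -0.1157]
```

View pics/w2.png

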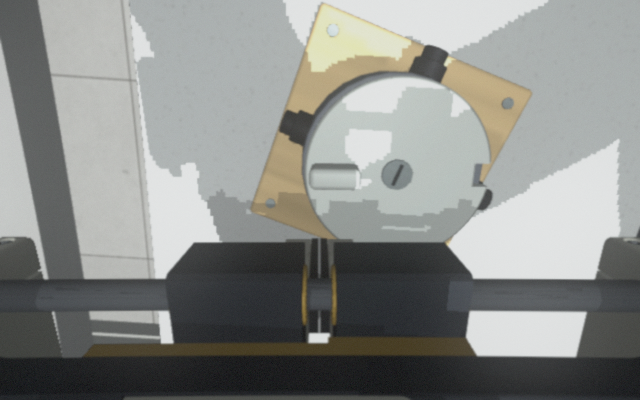

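Both cameras show the shut fingertips about 26 mm above the stated TCP: the tip is at z≈0.112 while the TCP reads 0.086. The lug is at (335,176) in this view and the pin is hidden. I'll test this safely with a low sideways move at TCP z≈0.077 before going deeper.

>>> send_rows(motion=[{"travel": [0, 0.005, 0.005], "spin": 0}, {"travel": [0, 0, 0.004], "spin": 0}, {"travel": [0, 0, 0], "spin": 0}])

```text
time_s: 5.27
tcp_pos: [0.5747, -0.0117, 0.0766]
eef_rot: [-178.1, 0.5, -86.7]
contact_force: [-0.2, -0.1, -0.4]
gripper_width: 0.0005
```

>>> send_rows(motion=[{"travel": [0.008, 0, 0], "spin": 0}, {"travel": [0.008, 0, 0], "spin": 0}, {"travel": [0.006, 0, 0], "spin": 0}, {"travel": [0, 0, 0], "spin": 0}])

```text
time_s: 5.6
tcp_pos: [0.5757, -0.0357, 0.0758]
eef_rot: [-178.1, 0.5, -86.6]
contact_force: [0.1, 0.2, 0.8]
gripper_width: 0.0007
```

```bash
python3 - <<'E'
from h import *
state()
_,im,_,_=look('scene',['lug_top','notch'])
a=cv2.resize(im[170:270,280:380],(500,500),interpolation=cv2.INTER_CUBIC);cv2.imwrite('pics/e.png',a)
E
```

```text
{'time_s': 5.6, 'tcp_pos': [0.5757, -0.0357, 0.0758], 'eef_rot': [-178.1185, 0.4656, -86.632], 'contact_force': [0.1134, 0.158, 0.8458], 'gripper_width': 0.0007, 'joints': [15.8349, 16.6561, -22.7737, -0.0643, -48.6326, -12.4329]}
scene lug_top [ 0.5767 -0.0462  0.0978] 0.66
scene lug_top [ 0.4819 -0.0507  0.0724] 0.16
scene notch [ 0.4807 -0.0517  0.0746] 0.83
```

View pics/e.png

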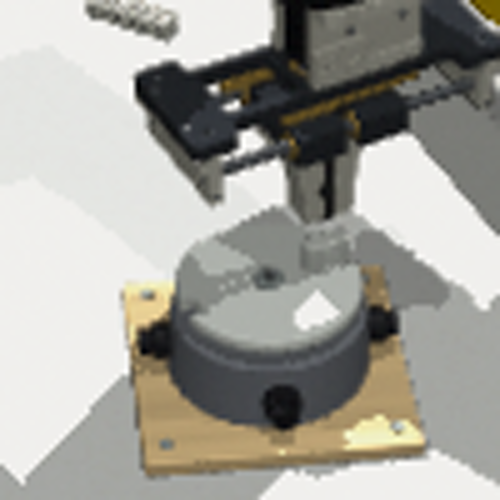

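Confirmed: the tip passes above the lug, at (325,215) in the crop, with no force. I'll go back and then lower to TCP z≈0.054.

>>> send_rows(motion=[{"travel": [-0.013, 0.002, 0], "spin": 0}, {"travel": [-0.012, 0, 0], "spin": 0}, {"travel": [0, 0, 0], "spin": 0}])

```text
time_s: 6.0
tcp_pos: [0.5725, -0.0094, 0.0762]
eef_rot: [-178.1, 0.5, -86.7]
contact_force: [0.1, 0.3, 0.4]
gripper_width: 0.0004
```

>>> send_rows(motion=[{"travel": [0, 0, 0.008], "spin": 0}, {"travel": [0, 0, 0.007], "spin": 0}, {"travel": [0, 0, 0.005], "spin": 0}, {"travel": [0, 0, 0], "spin": 0}])

```text
time_s: 6.33
tcp_pos: [0.5735, -0.0078, 0.0544]
eef_rot: [-178.0, 0.5, -86.6]
contact_force: [-0.6, -0.3, 0.0]
gripper_width: 0.0003
```

```bash
python3 - <<'E'
from h import *
state()
c=r.get_calibration('scene')
im,d=r.capture('scene')
M=R.from_euler('xyz',c['orientation'],degrees=True);f=200/np.tan(np.radians(c['fov_y']/2))
v,u=np.mgrid[0:400,0:640]; q=np.stack([(u-c['cx'])/f,(v-c['cy'])/f],-1); q=q/(1+c['k1']*(q**2).sum(-1,keepdims=True))
P=M.apply(np.concatenate([q*d[...,None],d[...,None]],-1).reshape(-1,3))+c['origin']
P=P[(d.ravel()>0)&(abs(P[:,0]-.574)<.012)&(P[:,1]>-.035)&(P[:,1]<.01)]
h,e=np.histogram(P[:,2],np.arange(.06,.14,.004));print(list(zip(e.round(3),h)))
E
```

```text
{'time_s': 6.3333, 'tcp_pos': [0.5735, -0.0078, 0.0544], 'eef_rot': [-178.0349, 0.4907, -86.5699], 'contact_force': [-0.6289, -0.2571, 0.0091], 'gripper_width': 0.0003, 'joints': [18.7916, 17.7778, -24.6434, 0.0666, -45.554, -15.4157]}
[(np.float64(0.06), np.int64(0)), (np.float64(0.064), np.int64(1)), (np.float64(0.068), np.int64(13)), (np.float64(0.072), np.int64(12)), (np.float64(0.076), np.int64(0)), (np.float64(0.08), np.int64(1)), (np.float64(0.084), np.int64(8)), (np.float64(0.088), np.int64(7)), (np.float64(0.092), np.int64(5)), (np.float64(0.096), np.int64(7)), (np.float64(0.1), np.int64(9)), (np.float64(0.104), np.int64(8)), (np.float64(0.108), np.int64(6)), (np.float64(0.112), np.int64(11)), (np.float64(0.116), np.int64(6)), (np.float64(0.12), np.int64(7)), (np.float64(0.124), np.int64(4)), (np.float64(0.128), np.int64(2)), (np.float64(0.132), np.int64(2)), (np.float64(0.136), np.int64(1))]
```

>>> send_rows(motion=[{"travel": [0.007, 0, 0.003], "spin": 0}, {"travel": [0.007, 0, 0], "spin": 0}, {"travel": [0.005, 0, 0], "spin": 0}, {"travel": [0, 0, 0], "spin": 0}])

```text
time_s: 6.72
tcp_pos: [0.5752, -0.029, 0.051]
eef_rot: [-178.0, 0.5, -86.6]
contact_force: [-0.5, 2.4, -0.1]
gripper_width: 0.0003
```

```bash
cat >> h.py <<'E'
C=np.array([.5375,-.0465])
def ctool():
    s=r.get_state();y=np.radians(s['eef_rot'][2]);d=C-np.array(s['tcp_pos'][:2])
    print('C in tool x,y mm',(1000*np.array([d@[np.cos(y),np.sin(y)],d@[np.sin(y),-np.cos(y)]])).round(1))
E
python3 - <<'E'
from h import *
state();ctool()
E
```

```text
{'time_s': 6.7167, 'tcp_pos': [0.5752, -0.029, 0.051], 'eef_rot': [-178.0456, 0.479, -86.5602], 'contact_force': [-0.5477, 2.4248, -0.1196], 'gripper_width': 0.0003, 'joints': [16.5513, 18.2366, -24.4701, -0.0323, -45.2812, -13.0973]}
C in tool x,y mm [15.2 38.7]
```

Contact came where I expected it (2.4 N). Now I'll turn the lug along the arc.

>>> send_rows(motion=[{"travel": [0.0034, -0.001, 0], "spin": 5}, {"travel": [0.0034, -0.001, 0], "spin": 5}, {"travel": [0.0034, -0.001, 0], "spin": 5}, {"travel": [0.0034, -0.001, 0], "spin": 5}, {"travel": [0.0034, -0.001, 0], "spin": 5}])

```text
time_s: 7.13
tcp_pos: [0.5795, -0.0467, 0.0512]
eef_rot: [-178.4, 1.5, -112.7]
contact_force: [0.2, 2.1, -1.0]
gripper_width: 0.0005
```

```bash
python3 - <<'E'
from h import *
state();ctool();look('wrist',['lug_top','notch','pin_tip','screw_top'])
E
```

```text
{'time_s': 7.1333, 'tcp_pos': [0.5795, -0.0467, 0.0512], 'eef_rot': [-178.3597, 1.5366, -112.652], 'contact_force': [0.2167, 2.0812, -0.9748], 'gripper_width': 0.0005, 'joints': [14.4838, 18.5916, -23.7724, -0.329, -45.4012, -36.9314]}
C in tool x,y mm [16.  38.8]
wrist lug_top [ 0.5673 -0.0616  0.0845] 0.77
wrist notch [ 0.4887 -0.0259  0.067 ] 0.97
wrist screw_top [ 0.54   -0.0487  0.075 ] 0.68
```

>>> send_rows(motion=[{"travel": [0.0034, -0.001, 0], "spin": 5}, {"travel": [0.0034, -0.001, 0], "spin": 5}, {"travel": [0.0034, -0.001, 0], "spin": 5}, {"travel": [0.0034, -0.001, 0], "spin": 5}, {"travel": [0.0034, -0.001, 0], "spin": 5}])

```text
time_s: 7.8
tcp_pos: [0.5768, -0.0622, 0.0518]
eef_rot: [-179.0, 2.3, -137.3]
contact_force: [1.0, 0.5, -0.4]
gripper_width: 0.0004
```

>>> send_rows(motion=[{"travel": [0.0034, -0.001, 0], "spin": 5}, {"travel": [0.0034, -0.001, 0], "spin": 5}, {"travel": [0.0034, -0.001, 0], "spin": 5}, {"travel": [0.0034, -0.001, 0], "spin": 5}, {"travel": [0.0034, -0.001, 0], "spin": 5}])

```text
time_s: 8.22
tcp_pos: [0.5679, -0.0757, 0.0526]
eef_rot: [-180.0, 2.7, -162.7]
contact_force: [2.1, -0.3, -1.0]
gripper_width: 0.0007
```

```bash
python3 - <<'E'
from h import *
state();ctool();look('wrist',['lug_top','notch','pin_tip','screw_top']);look('scene',['notch','pin_tip','screw_top','lug_top'])
E
```

```text
{'time_s': 8.2167, 'tcp_pos': [0.5679, -0.0757, 0.0526], 'eef_rot': [-179.9565, 2.7499, -162.7221], 'contact_force': [2.1007, -0.2819, -0.95], 'gripper_width': 0.0007, 'joints': [11.8037, 17.5314, -25.1991, -0.3123, -44.5284, -84.3094]}
C in tool x,y mm [20.4 36.9]
wrist lug_top [ 0.5481 -0.082   0.0888] 0.57
wrist notch [0.5209 0.0031 0.0702] 0.83
wrist notch [ 0.5375 -0.0472  0.004 ] 0.5
wrist pin_tip [0.5529 0.0012 0.0587] 0.79
wrist pin_tip [ 0.5144 -0.287  -0.003 ] 0.23
wrist screw_top [ 0.5392 -0.0489  0.077 ] 0.78
scene notch [0.5165 0.0026 0.0723] 0.83
scene notch [0.6048 0.3253 0.001 ] 0.68
scene pin_tip [0.5574 0.0049 0.0619] 0.84
scene screw_top [ 0.5378 -0.0487  0.0759] 0.91
scene lug_top [ 0.5538 -0.0795  0.0936] 0.9
scene lug_top [ 0.5422 -0.0407 -0.0013] 0.48
```

>>> send_rows(motion=[{"travel": [0.0034, -0.0013, 0], "spin": 5}, {"travel": [0.0034, -0.0013, 0], "spin": 5}, {"travel": [0.0034, -0.0013, 0], "spin": 5}, {"travel": [0.0034, -0.0013, 0], "spin": 5}, {"travel": [0.0034, -0.0013, 0], "spin": 5}])

```text
time_s: 9.13
tcp_pos: [0.5549, -0.084, 0.0524]
eef_rot: [178.9, 2.7, 171.9]
contact_force: [1.7, -0.6, 0.7]
gripper_width: 0.0002
```

```bash
python3 - <<'E'
from h import *
state();ctool()
_,im,_,_=look('wrist',['lug_top','notch','pin_tip','screw_top'],'w3.png');look('scene',['notch','pin_tip','screw_top','lug_top'],'s3.png')
E
```

```text
{'time_s': 9.1333, 'tcp_pos': [0.5549, -0.084, 0.0524], 'eef_rot': [178.8577, 2.7374, 171.8697], 'contact_force': [1.7475, -0.5668, 0.7063], 'gripper_width': 0.0002, 'joints': [11.2455, 16.4637, -26.8975, -0.246, -43.6779, -109.1751]}
C in tool x,y mm [22.6 34.6]
wrist lug_top [ 0.5292 -0.0816  0.0893] 0.85
wrist notch [0.5397 0.0069 0.0722] 0.84
wrist pin_tip [0.5536 0.0032 0.0613] 0.64
wrist screw_top [ 0.5398 -0.0493  0.074 ] 0.73
scene notch [0.5408 0.0054 0.0723] 0.76
scene pin_tip [0.5539 0.002  0.0644] 0.71
scene screw_top [ 0.5396 -0.0436  0.0767] 0.57
scene lug_top [ 0.5383 -0.083   0.095 ] 0.82
scene lug_top [ 0.5433 -0.0419 -0.0011] 0.35
```

View pics/w3.png

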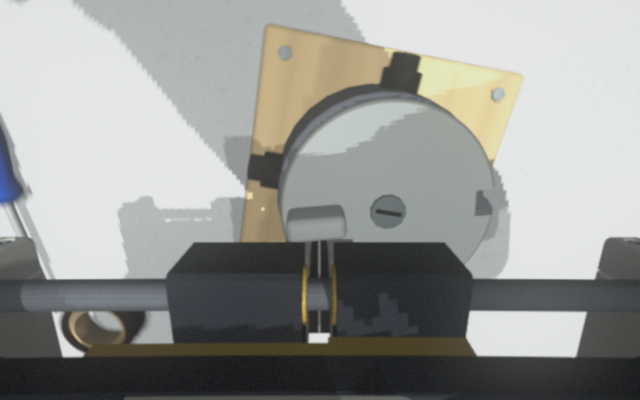

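The wrist view shows the lug at (316,222), the screw at (388,211) and the notch at (484,203). The pin is still hidden. I'll work out the angles from pixels, using the board edge as a check on the pin direction.

```bash
cat >> h.py <<'E'
def bp(c,px,z):
    f=200/np.tan(np.radians(c['fov_y']/2));q=(np.array(px,float)-[c['cx'],c['cy']])/f
    s=q.copy()
    for _ in range(9): s=q/(1+c['k1']*(s@s))
    M=R.from_euler('xyz',c['orientation'],degrees=True);d=M.apply([*s,1]);o=np.array(c['origin']);return o+d*(z-o[2])/d[2]
def ang(a,b): d=b-a; return round(float(np.degrees(np.arctan2(d[1],d[0]))),1)
E
python3 - <<'E'
from h import *
c=r.get_calibration('wrist')
im=cv2.imread('pics/w3.png')
A,B,D=[bp(c,p,.012) for p in((265,25),(523,73),(242,240))]
print('board',ang(A,B)%90,ang(A,D)%90,np.linalg.norm(B-A),A,B)
S=bp(c,(388,211),.075);n=bp(c,(489,203),.072);print('screw',S,'notch',n,np.linalg.norm((n-S)[:2]),ang(S,n))
g=cv2.resize(im[140:280,380:520],(560,560),interpolation=cv2.INTER_CUBIC)
b=cv2.imread('pics/s3.png')
h=cv2.resize(b[190:270,290:350],(420,560),interpolation=cv2.INTER_CUBIC)
cv2.imwrite('pics/f.png',cv2.resize(np.hstack([g,h]),(800,457)))
E
```

```text
board 72.5 72.4 0.15584184515886118 [ 0.43672786 -0.09736914  0.012     ] [0.48361437 0.05125231 0.012     ]
screw [ 0.53461079 -0.0467775   0.075     ] notch [0.53884515 0.00385845 0.072     ] 0.05081268672724967 85.2
```

View pics/f.png

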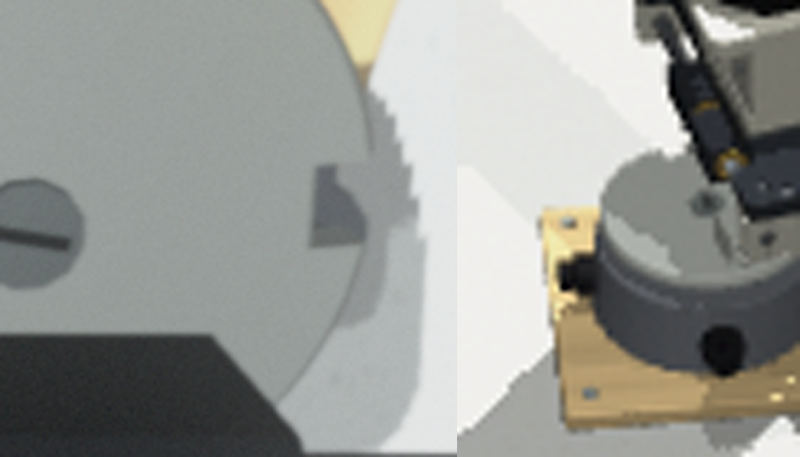

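>>> send_rows(motion=[{"travel": [0.0033, -0.0016, 0], "spin": 5}, {"travel": [0.0033, -0.0016, 0], "spin": 5}, {"travel": [0, 0, 0], "spin": 0}])

```text
time_s: 9.88
tcp_pos: [0.5486, -0.0858, 0.0521]
eef_rot: [178.4, 2.5, 161.9]
contact_force: [0.4, 0.9, -0.7]
gripper_width: 0.0006
```

```bash
python3 - <<'E'
from h import *
state();ctool()
c=r.get_calibration('wrist')
look('wrist',['notch','pin_tip','screw_top'],'w4.png')
im=cv2.imread('pics/w4.png')
cv2.imwrite('pics/g.png',cv2.resize(im[140:280,280:520],(800,467),interpolation=cv2.INTER_CUBIC))
E
```

```text
{'time_s': 9.8833, 'tcp_pos': [0.5486, -0.0858, 0.0521], 'eef_rot': [178.4015, 2.5314, 161.9029], 'contact_force': [0.4065, 0.8969, -0.6636], 'gripper_width': 0.0006, 'joints': [11.2014, 15.9777, -27.6976, -0.2273, -43.3354, -119.1019]}
C in tool x,y mm [22.8 33.9]
wrist notch [0.5518 0.0041 0.0705] 0.98
wrist pin_tip [0.5513 0.0029 0.0629] 0.7
wrist screw_top [ 0.5368 -0.0462  0.0766] 0.81
```

View pics/g.png

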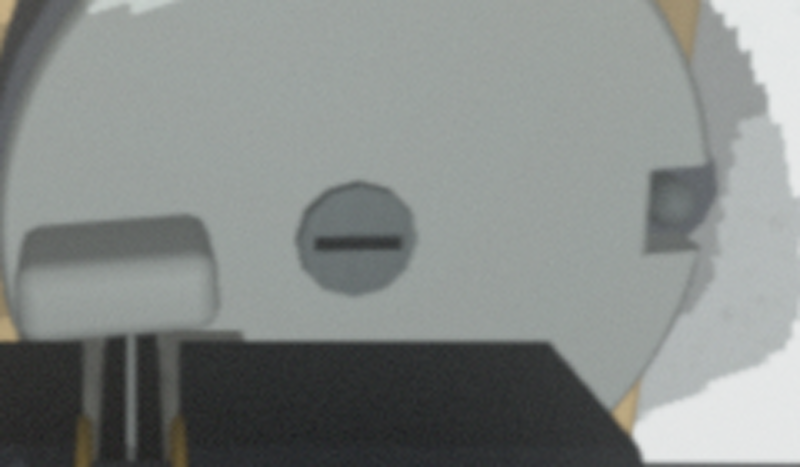

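The pin is now visible inside the notch at crop (678,200). The notch runs from y≈170 to 252, so the two are nearly lined up. I'll compute the angle.

```bash
python3 - <<'E'
from h import *
c=r.get_calibration('wrist')
g=lambda x,y:(280+x*.3,140+y*.3)
S=bp(c,g(356,239),.075);P=bp(c,g(678,200),.0615)
k1=bp(c,g(652,170),.072);k2=bp(c,g(645,252),.072);n=(k1+k2)/2
print('S',S,'P',P,'notchfloor',n,np.linalg.norm((P-S)[:2]),np.linalg.norm((n-S)[:2]),np.linalg.norm(k1-k2))
print('pin',ang(S,P),'notch',ang(S,n), 'by corner perp',ang(k2,k1)%180)
L1=bp(c,g(45,297),.09);L2=bp(c,g(210,290),.09);print('lugdir',ang(L1,L2))
E
```

```text
S [ 0.5358154  -0.04675253  0.075     ] P [0.55149456 0.00512838 0.0615    ] notchfloor [ 0.54666808 -0.0036138   0.072     ] 0.05419838469588811 0.04448292495782388 0.013093631227519937
pin 73.2 notch 75.9 by corner perp 166.1
lugdir 74.2
```

>>> send_rows(motion=[{"travel": [0.0016, -0.001, 0], "spin": 2.5}, {"travel": [0, 0, 0], "spin": 0}])

```text
time_s: 10.25
tcp_pos: [0.5476, -0.0859, 0.0519]
eef_rot: [178.3, 2.5, 159.9]
contact_force: [0.2, -0.7, -0.5]
gripper_width: 0.0005
```

```bash
python3 - <<'E'
from h import *
state();ctool()
look('wrist',['notch','pin_tip','screw_top'],'w5.png')
im=cv2.imread('pics/w5.png')
cv2.imwrite('pics/i.png',cv2.resize(im[140:280,280:520],(800,467),interpolation=cv2.INTER_CUBIC))
E
```

```text
{'time_s': 10.25, 'tcp_pos': [0.5476, -0.0859, 0.0519], 'eef_rot': [178.3033, 2.4872, 159.9093], 'contact_force': [0.2123, -0.6633, -0.5142], 'gripper_width': 0.0005, 'joints': [11.208, 15.9008, -27.837, -0.2312, -43.2561, -121.0977]}
C in tool x,y mm [23.  33.5]
wrist notch [0.5529 0.0055 0.0667] 0.72
wrist pin_tip [0.5508 0.0034 0.06  ] 0.96
wrist screw_top [ 0.5146 -0.2836 -0.001 ] 0.73
wrist screw_top [ 0.5377 -0.0465  0.0776] 0.68
```

View pics/i.png

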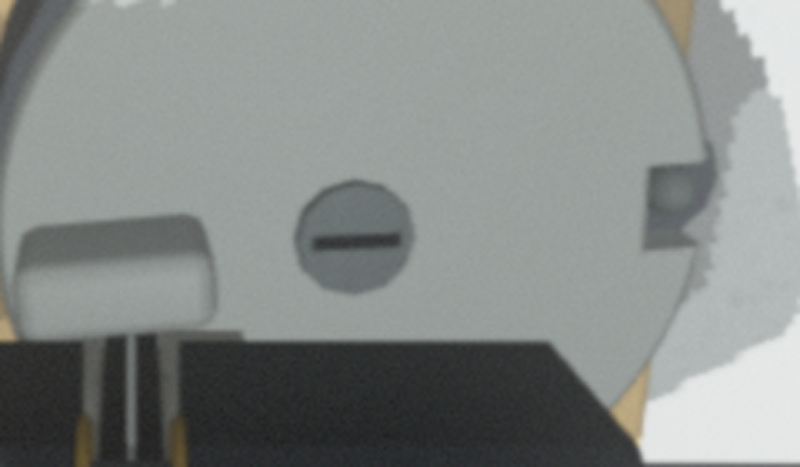

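```bash
python3 - <<'E'
from h import *
c=r.get_calibration('wrist')
g=lambda x,y:(280+x*.3,140+y*.3)
S=bp(c,g(354,237),.075);P=bp(c,g(676,190),.0615)
k1=bp(c,g(650,166),.072);k2=bp(c,g(643,249),.072);n=(k1+k2)/2
print('S',S,'P',P,np.linalg.norm((P-S)[:2]),np.linalg.norm((n-S)[:2]))
print('pin',ang(S,P),'notch',ang(S,n))
E
```

```text
S [ 0.53559084 -0.04684339  0.075     ] P [0.5519544  0.00464989 0.0615    ] 0.05403076808777737 0.044461684355962774
pin 72.4 notch 73.9
```

Notch 73.9° against pin 72.4°, so I'll nudge a little more, then back off and rise.

>>> send_rows(motion=[{"travel": [0.001, -0.0005, 0], "spin": 1.5}, {"travel": [0, 0, 0], "spin": 0}, {"travel": [-0.006, 0, 0], "spin": 0}, {"travel": [-0.004, 0, 0], "spin": 0}, {"travel": [0, 0, -0.01], "spin": 0}])

```text
time_s: 10.87
tcp_pos: [0.5549, -0.0901, 0.061]
eef_rot: [178.3, 2.3, 158.5]
contact_force: [0.5, -0.8, -0.9]
gripper_width: 0.0002
```

>>> send_rows(motion=[{"travel": [0, 0, -0.02], "spin": 0}, {"travel": [0, 0, -0.02], "spin": 0}, {"travel": [0, 0, 0], "spin": 0}])

```text
time_s: 11.12
tcp_pos: [0.5537, -0.0913, 0.1043]
eef_rot: [178.4, 2.2, 158.5]
contact_force: [0.1, -0.2, 0.9]
gripper_width: 0.0007
```

```bash
python3 - <<'E'
from h import *
state()
look('wrist',['notch','pin_tip','screw_top','lug_top'],'w6.png')
im=cv2.imread('pics/w6.png')
cv2.imwrite('pics/j.png',cv2.resize(im[90:290,260:520],(780,600),interpolation=cv2.INTER_CUBIC))
C[:]=[.537,-.0445];ctool()
E
```

```text
{'time_s': 11.1167, 'tcp_pos': [0.5537, -0.0913, 0.1043], 'eef_rot': [178.3951, 2.241, 158.5221], 'contact_force': [0.1425, -0.189, 0.9263], 'gripper_width': 0.0007, 'joints': [10.4842, 13.0549, -23.393, -0.227, -50.8018, -121.7916]}
wrist notch [0.5545 0.0044 0.0706] 0.59
wrist pin_tip [0.5502 0.0037 0.061 ] 0.67
wrist screw_top [ 0.537  -0.0467  0.0733] 0.87
wrist lug_top [ 0.5262 -0.0829  0.0884] 0.67
C in tool x,y mm [30.1 38.4]
```

View pics/j.png

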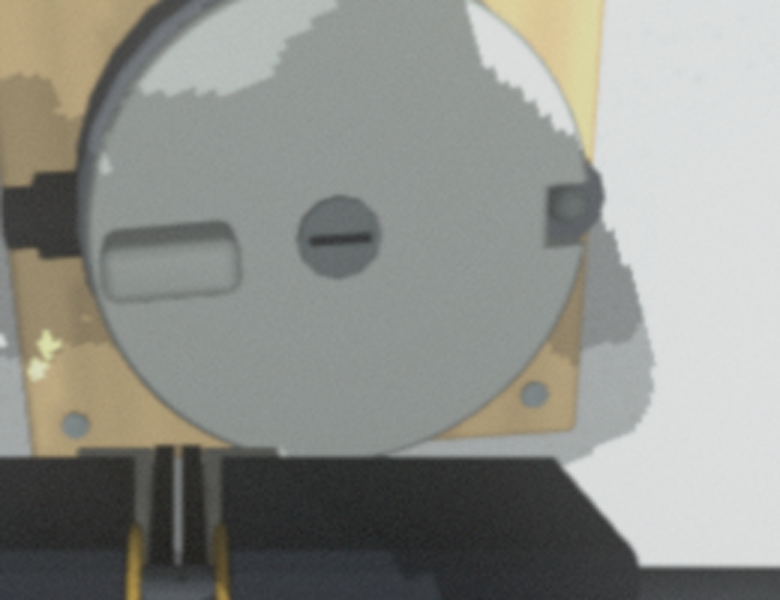

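The pin sits in the notch at crop (570,204), and the inner corners are at (547,185) and (545,247). This was my last viewable picture. I'll do a final angle check and plan the press.

```bash
python3 - <<'E'
from h import *
c=r.get_calibration('wrist')
g=lambda x,y:(260+x/3,90+y/3)
S=bp(c,g(339,236),.075);P=bp(c,g(570,204),.0618)
k1=bp(c,g(547,185),.072);k2=bp(c,g(545,247),.072);n=(k1+k2)/2
print('S',S,'P',P,np.linalg.norm((P-S)[:2]),np.linalg.norm((n-S)[:2]))
print('pin',ang(S,P),'notch',ang(S,n),'lug', ang(bp(c,g(105,268),.09),bp(c,g(238,260),.09)))
# finger tip extent in tool frame
s=r.get_state();T=R.from_euler('xyz',s['eef_rot'],degrees=True);print('tip offset world',T.apply([0,0,-.027]).round(4))
E
```

```text
S [ 0.5315316  -0.04696339  0.075     ] P [0.54738909 0.00292869 0.0618    ] 0.05235150349232649 0.04344810503383745
pin 72.4 notch 72.6 lug 71.6
tip offset world [-0.0011 -0.0003  0.027 ]
```

Notch 72.6° and pin 72.4°, so they are lined up. Next I'll move over the screw head.

>>> send_rows(motion=[{"travel": [0.015, 0.019, 0], "spin": 0}, {"travel": [0.015, 0.019, 0], "spin": 0}, {"travel": [0, 0, 0], "spin": 0}, {"travel": [0, 0, 0.02], "spin": 0}, {"travel": [0, 0, 0], "spin": 0}])

```text
time_s: 11.78
tcp_pos: [0.5353, -0.0436, 0.0761]
eef_rot: [178.7, 1.7, 158.4]
contact_force: [-0.4, -0.8, 0.3]
gripper_width: 0.0004
```

```bash
python3 - <<'E'
from h import *
state();C[:]=[.537,-.0445];ctool()
E
```

```text
{'time_s': 11.7833, 'tcp_pos': [0.5353, -0.0436, 0.0761], 'eef_rot': [178.6798, 1.661, 158.4119], 'contact_force': [-0.3955, -0.7572, 0.2724], 'gripper_width': 0.0004, 'joints': [16.2469, 13.1224, -27.8201, -0.033, -46.936, -127.7937]}
C in tool x,y mm [-1.9 -0.2]
```

>>> send_rows(motion=[{"travel": [-0.001, 0, 0.01], "spin": 0}, {"travel": [0, 0, 0.009], "spin": 0}, {"travel": [0, 0, 0], "spin": 0}])

```text
time_s: 12.03
tcp_pos: [0.5368, -0.0443, 0.0557]
eef_rot: [178.8, 1.6, 158.5]
contact_force: [-0.4, -0.3, 0.1]
gripper_width: 0.0005
```

>>> send_rows(motion=[{"travel": [0, 0, 0.002], "spin": 0}, {"travel": [0, 0, 0.002], "spin": 0}, {"travel": [0, 0, 0], "spin": 0}])

```text
time_s: 12.28
tcp_pos: [0.537, -0.0451, 0.0511]
eef_rot: [178.8, 1.5, 158.4]
contact_force: [-0.6, 0.5, -1.0]
gripper_width: 0.0002
```

>>> send_rows(motion=[{"travel": [0, 0, 0.002], "spin": 0}, {"travel": [0, 0, 0.002], "spin": 0}, {"travel": [0, 0, 0], "spin": 0}])

```text
time_s: 12.53
tcp_pos: [0.5376, -0.0453, 0.0478]
eef_rot: [178.8, 1.6, 158.4]
contact_force: [0.5, -0.0, -0.3]
gripper_width: 0.0007
```

>>> send_rows(motion=[{"travel": [0, 0, 0.002], "spin": 0}, {"travel": [0, 0, 0.002], "spin": 0}, {"travel": [0, 0, 0.001], "spin": 0}])

```text
time_s: 12.78
tcp_pos: [0.5379, -0.0453, 0.0436]
eef_rot: [178.8, 1.6, 158.4]
contact_force: [-2.5, 0.5, 4.5]
gripper_width: 0.0006
```

>>> send_rows(motion=[{"travel": [0, 0, 0.002], "spin": 0}, {"travel": [0, 0, 0.002], "spin": 0}, {"travel": [0, 0, 0.001], "spin": 0}])

```text
time_s: 13.03
tcp_pos: [0.538, -0.0454, 0.0392]
eef_rot: [178.8, 1.7, 158.4]
contact_force: [-7.4, 1.9, 19.8]
gripper_width: 0.0005
```

>>> send_rows(motion=[{"travel": [0, 0, 0.002], "spin": 0}, {"travel": [0, 0, 0.002], "spin": 0}])

```text
time_s: 13.2
tcp_pos: [0.5381, -0.0454, 0.039]
eef_rot: [178.8, 1.7, 158.5]
contact_force: [-14.0, 4.5, 32.5]
gripper_width: 0.0002
```

>>> send_rows(motion=[{"travel": [0, 0, 0.002], "spin": 0}, {"travel": [0, 0, 0.002], "spin": 0}])

```text
time_s: 13.37
tcp_pos: [0.5381, -0.0454, 0.0391]
eef_rot: [178.8, 1.8, 158.6]
contact_force: [-11.1, 2.8, 25.5]
gripper_width: 0.0002
```

```bash
python3 - <<'E'
from h import *
state()
look('scene',['notch','pin_tip','screw_top','lug_top']);look('wrist',['notch','screw_top','pin_tip','lug_top'])
E
```

```text
{'time_s': 13.3667, 'tcp_pos': [0.5381, -0.0454, 0.0391], 'eef_rot': [178.8366, 1.7901, 158.6273], 'contact_force': [-11.1111, 2.8412, 25.5284], 'gripper_width': 0.0002, 'joints': [16.1165, 16.0977, -29.9282, 0.2489, -41.846, -127.6533]}
scene notch [0.55   0.0027 0.0636] 0.87
scene notch [ 6.075e-01  3.238e-01 -4.000e-04] 0.62
scene pin_tip [0.5508 0.0055 0.0613] 0.93
scene screw_top [ 0.5447 -0.0478  0.0671] 0.77
scene lug_top [ 0.5269 -0.0837  0.0864] 0.94
wrist notch [0.5535 0.0036 0.0599] 0.61
wrist screw_top [ 0.5377 -0.049   0.0693] 0.91
wrist pin_tip [0.5503 0.0076 0.0633] 0.96
```

>>> send_rows(motion=[{"travel": [0, 0, 0.004], "spin": 0}, {"travel": [0, 0, 0.005], "spin": 0}, {"travel": [0, 0, 0.005], "spin": 0}])

```text
time_s: 14.12
tcp_pos: [0.5384, -0.0455, 0.0386]
eef_rot: [178.9, 2.0, 158.9]
contact_force: [-28.0, 8.8, 63.9]
gripper_width: 0.0005
```

>>> send_rows(motion=[{"travel": [0, 0, -0.004], "spin": 0}, {"travel": [0, 0, -0.015], "spin": 0}, {"travel": [0, 0, -0.03], "spin": 0}, {"travel": [0, 0, -0.03], "spin": 0}, {"travel": [0, 0, -0.03], "spin": 0}])

```text
time_s: 14.53
tcp_pos: [0.5305, -0.046, 0.148]
eef_rot: [179.0, 1.7, 158.9]
contact_force: [1.0, -0.0, -0.2]
gripper_width: 0.0003
```

>>> send_rows(motion=[{"travel": [0, 0, -0.03], "spin": 0}, {"travel": [0, 0, 0], "spin": 0}, {"travel": [0, 0, 0], "spin": 0}])

```text
time_s: 14.78
tcp_pos: [0.5332, -0.0456, 0.186]
eef_rot: [178.7, 2.3, 159.0]
contact_force: [-0.8, -0.6, -2.1]
gripper_width: 0.0005
```

```bash
python3 - <<'E'
from h import *
state()
look('wrist',['notch','screw_top','pin_tip','lug_top'],'w9.png')
for cam in('scene','wrist'):
    c=r.get_calibration(cam);im,d=r.capture(cam)
    M=R.from_euler('xyz',c['orientation'],degrees=True);f=200/np.tan(np.radians(c['fov_y']/2))
    v,u=np.mgrid[0:400,0:640]; q=np.stack([(u-c['cx'])/f,(v-c['cy'])/f],-1); q=q/(1+c['k1']*(q**2).sum(-1,keepdims=True))
    P=M.apply(np.concatenate([q*d[...,None],d[...,None]],-1).reshape(-1,3))+c['origin']
    P=P[d.ravel()>0]; rr=np.hypot(P[:,0]-.5365,P[:,1]+.0467); a=np.degrees(np.arctan2(P[:,1]+.0467,P[:,0]-.5365))
    for nm,m in(('cover',(rr>15)&(rr<.04)&(rr>.015)),('cover',(rr>.014)&(rr<.042)&(abs(a-72)<60)),('board',(rr>.08)&(rr<.088)),('counter',(rr>.13)&(rr<.16))):
        z=P[m&(P[:,2]<.1),2]; print(cam,nm,len(z),np.median(z).round(4) if len(z) else None)
look('scene',['notch','screw_top','lug_top'])
E
```

```text
{'time_s': 14.7833, 'tcp_pos': [0.5332, -0.0456, 0.186], 'eef_rot': [178.7026, 2.2885, 158.981], 'contact_force': [-0.7759, -0.5628, -2.1006], 'gripper_width': 0.0005, 'joints': [16.4086, 6.2066, -20.3986, 0.4124, -60.7896, -127.5948]}
wrist notch [5.523e-01 2.000e-04 6.160e-02] 0.68
wrist screw_top [ 0.5401 -0.0462  0.0682] 0.68
wrist pin_tip [0.5512 0.0065 0.0606] 0.93
wrist pin_tip [ 0.5377 -0.0451  0.068 ] 0.37
wrist lug_top [ 0.5271 -0.0836  0.0787] 0.75
scene cover 0 None
scene cover 117 0.0639
scene board 290 0.0092
scene counter 2134 0.0006
wrist cover 0 None
wrist cover 1888 0.0626
wrist board 3025 0.0111
wrist counter 19061 -0.0004
scene notch [0.55   0.0038 0.0657] 0.94
scene screw_top [ 0.54   -0.0451  0.0651] 0.74
scene screw_top [0.5533 0.0037 0.0614] 0.72
scene lug_top [ 0.5285 -0.0794  0.0848] 0.74
```

The cover top measures 63 mm (0.0626 and 0.0639), so it is fully home, and the arm is clear of everything. Handing in.

```bash
python3 -c "
from plant import r
print(r.close_job())"
```

```text
the job is handed in; nothing more can be done
None
```

The cover is lined up with the pin and pressed fully home. The job was handed in at about 15 s of the 51 s allowed, with the arm clear of the box.

- **Turning:** With the fingers shut, I pushed the lug about 108° clockwise. The last camera measurement before pressing put the notch at 72.6° and the pin at 72.4°.
- **Pressing:** I pressed on the screw head, which stopped firmly at up to 64 N after about 9 mm of travel. After lifting off, the depth images put the cover top at 62.6 mm (wrist camera) and 63.9 mm (scene camera), against 63 mm when home. The networks put the screw top at 65–68 mm, against 66 mm when home.
- **Disagreement with the spec:** The shut fingertips ended about 27 mm short of the stated tool point. Two cameras showed this, and so did a test pass over the lug without contact, so I set the heights from that.
- **Other oddities:** Some network readings were a few mm off, for example lug heights of 79–85 mm against the 81 mm expected.
- **Not checked:** I did not re-measure the loose items after the job. The arm passed high over them, and I saw no contact except with the lug and the screw head.

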